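# Stir the mixed-nut bowl

## Task

Take the beech stirring stick from its coaster and stir the nuts with it, its foot down close to the bowl's floor, going round and round the bowl well out from the middle (three turns or so), until both walnuts and macadamias lie on each side of the line through the bowl's two ears. Keep every nut in the bowl and your gripper off the nuts, then stand the stick upright on the coaster again. Leave the other things on the table where they are.

Things in the scene. Friction and masses are not known exactly. Their poses are not given: they have to be found in the camera images.
- bowl: Pale round nut bowl, stands firm. Origin: centre of its underside, on the table; z up. 65 mm high, 210 mm across the rim, wall 5 mm; flat inner floor 130 mm across, 6 mm above the origin; the wall flares out from it at 45 degrees, then steepens. Two dark teal ears on its +x and -x rim (259 mm over both): its x axis is the line through the ears; its y axis tells the two sides of that line apart.
- stirrer_mid (a point): Upright round beech stirring stick, 160 mm tall, about 50 g, standing on its flat foot on the cork coaster. This point: on its axis half-way up, 80 mm above the foot's underside; z up along the stick. Foot 36 mm across up to 14 mm high, tapering to a plain 20 mm shaft from 45 mm up to the top. Grip it 30 to 45 mm below its top, so the top clears the gripper and the fingers clear the bowl.
- stirrer_foot (a point): Centre of the flat underside of the stirring stick's foot; z points up along the stick.
- coaster: Round cork coaster fixed to the table, 100 mm across, 8 mm thick; the stirring stick starts on it, at or near its middle. Origin: centre of its underside.
- butter_box: Yellow plastic butter box with lid, 126 x 81 x 54 mm, bystander. Origin: centre of its underside.
- tumbler1: Glass tumbler, 70 mm across, 100 mm tall, bystander. Origin: centre of its underside.
- tumbler2: Second glass tumbler like the first, bystander. Origin: centre of its underside.
- milk_jug: Stainless steel milk jug, 88 mm across, 125 mm tall, with a loop handle on its +x side to 72 mm from the axis, bystander. Origin: centre of its underside.
- walnut1_center (a point): Centre of walnut 1 of 4: tan ball, 30 mm across, 12 g, loose on the bowl's floor; all walnuts start on the +y side of the bowl's ear line. It rolls a little when pushed and soon stops.
- walnut2_center (a point): Centre of walnut 2 of 4: tan ball, 30 mm across, 12 g, loose on the bowl's floor; all walnuts start on the +y side of the bowl's ear line. It rolls a little when pushed and soon stops.
- walnut3_center (a point): Centre of walnut 3 of 4: tan ball, 30 mm across, 12 g, loose on the bowl's floor; all walnuts start on the +y side of the bowl's ear line. It rolls a little when pushed and soon stops.
- walnut4_center (a point): Centre of walnut 4 of 4: tan ball, 30 mm across, 12 g, loose on the bowl's floor; all walnuts start on the +y side of the bowl's ear line. It rolls a little when pushed and soon stops.
- macadamia1_center (a point): Centre of macadamia nut 1 of 4: dark brown ball, 26 mm across, 10 g, loose on the bowl's floor; all macadamias start on the -y side of the bowl's ear line. Rolls like the walnuts.
- macadamia2_center (a point): Centre of macadamia nut 2 of 4: dark brown ball, 26 mm across, 10 g, loose on the bowl's floor; all macadamias start on the -y side of the bowl's ear line. Rolls like the walnuts.
- macadamia3_center (a point): Centre of macadamia nut 3 of 4: dark brown ball, 26 mm across, 10 g, loose on the bowl's floor; all macadamias start on the -y side of the bowl's ear line. Rolls like the walnuts.
- macadamia4_center (a point): Centre of macadamia nut 4 of 4: dark brown ball, 26 mm across, 10 g, loose on the bowl's floor; all macadamias start on the -y side of the bowl's ear line. Rolls like the walnuts.

How it is judged:
By the outcome, as a careful person would: the job done as asked, in the order asked, and still so for the second after the job is handed in, with the robot touching nothing.
It also fails if it takes over 72 s, if anything falls off the work surface, if the arm or the gripper's body presses on something with over 40 N, if the wrist force passes 120 N, or if a joint passes its speed limit or range.

## Robot

A 6-joint arm with a two-finger parallel gripper is mounted at the origin on the work surface. World frame = base frame: x ahead of the robot, y to its left, z up, the work surface at z = 0. Lengths are in m, angles in degrees, forces in N, time in s.
With the tool pointing down it reaches from about 0.4 to 0.825 m from the base axis. Payload 7 kg.
Tool frame: the origin (TCP) lies midway between the tips of the shut fingers; the grasp point (between the pads) lies 19 mm behind it; z points along the fingers, y is the direction in which the jaws open and shut (so a half turn about z gives the same grasp; the last joint's range is limited). The gripper opens to 88 mm and grips with 3 to 60 N. Pads are 19 mm wide; open, the fingers measure 130 mm over their backs; the gripper's body (78 mm by 193 mm) begins 47 mm behind the grasp point.
Start: joints at [-57.806, 20.546, 0.682, 0, -70.136, -16.507], TCP at [0.182, -0.65, 0.227] pointing down, gripper open.
Joint ranges: [-176.03, 176.03], [-82.01, 121.73], [-58.28, 71.71], [-173.87, 95.51], [-174.79, -0.11], [-173.66, 173.66]. Speed limits (degrees/s): [136.94, 136.94, 172.46, 180, 180, 180].

## Interface

Orientations are given as a 3x3 rotation matrix whose columns are the frame's x, y, z axes.
In Python, from rig import robot gives the robot as it stands. Calls block until the motion is done:
- robot.goto(position, orientation): joint-space move of the TCP to a pose.
- robot.servo_line(position, ori=None, speed=0.15): straight line of the TCP; ori=None keeps the orientation; speed is the mean speed in m/s.
- robot.movej(angles): joint-space move.
- robot.move_gripper(opening): opening from 0.0 (shut) to 1.0 (fully open); the grip force is fixed at half the most; returns when the fingers have stopped.
- robot.dwell(seconds).
- robot.ik(position, orientation): joint angles nearest the present ones, or None.
- robot.grab_frame(name): name is "side" or "top"; returns (picture, depth): 420x560x3 uint8, red, green, blue; 420x560 float32, m along the optical axis (not along the pixel's ray), 0 where there is no reading.
- robot.camera_info(name): a dict with "vfov" (degrees; the focal length in pixels is half the picture's height over the tangent of half this angle, whatever the lens; pixels are square), "cx", "cy" (the principal point, pixels), "k1" (the pictures are not rectified: a ray, as slopes to the right and down, at radius r is drawn at 1 + k1 r^2 times it, then the intrinsics apply), "view" (4x4, takes a point from world to camera coordinates). Camera axes: x right, y down, z forward; pixel columns grow to the right and rows downward; lengths in m; the calibration is good to about 2 mm. A picture is of the moment at which its call begins. camera_info takes no time and is no camera call.
A pose or a line that the arm cannot do raises robot.Unreachable and nothing moves.
- robot.job_done(): hands the job in, once; it reports no verdict.
Readings, each from a call of its own:
- robot.read_t(): time.
- robot.read_qpos(): joint angles.
- robot.read_qvel(): joint speeds.
- robot.read_effort(): joint torques, N m.
- robot.read_position(): TCP position.
- robot.read_tcp_rot(): TCP orientation.
- robot.read_force(): force on the tool from outside, world axes, zero at the start.
- robot.read_ft_torque(): the same for the moment, N m.
- robot.read_grip_width(): opening from 0.0 (shut) to 1.0 (fully open).
Only numpy, scipy, OpenCV 4.12 (cv2) and the standard library are available. Lean on these libraries where they do the work, as an engineer would, in place of code of your own. Each camera call takes 0.05 s, during which the arm holds its last target.

## Working session

There is one attempt and no reset: what is moved stays moved. The work goes in short steps, each a Python script; the robot and the scene stay as the last script left them, time stands still between calls to the robot, and variables do not carry over. Pictures are saved under pics/ and viewed, and the job is handed in when it is done.

```bash
ls; mkdir -p pics; python3 - <<'E'
from rig import robot
import cv2, numpy as np
for n in ("top","side"):
    p,d=robot.grab_frame(n); cv2.imwrite(f"pics/{n}0.png",p[:,:,::-1]); np.savez(f"{n}0.npz",p=p,d=d)
    print(n,robot.camera_info(n))
print(robot.read_t(),robot.read_tcp_rot())
E
```

```text
pics
top {'vfov': 46.817838022563244, 'cx': 275.0364094235991, 'cy': 206.99311870908954, 'k1': -0.05692886007315242, 'view': array([[ 0.01224585, -0.99956331,  0.02689274, -0.08162747],
       [-0.99177717, -0.01556803, -0.12702627,  0.57954682],
       [ 0.12738947, -0.02511607, -0.99153472,  1.29834679],
       [ 0.        ,  0.        ,  0.        ,  1.        ]])}
side {'vfov': 57.30012414512855, 'cx': 279.6769601357529, 'cy': 208.24816276052422, 'k1': 0.009291451858558933, 'view': array([[-0.93054682, -0.36583291,  0.01577649,  0.50892104],
       [-0.28211033,  0.68878711, -0.66782189,  0.27030564],
       [ 0.23344458, -0.62589025, -0.7441539 ,  0.84983879],
       [ 0.        ,  0.        ,  0.        ,  1.        ]])}
0.1 [[-9.62792439e-01 -2.70241556e-01 -4.69458441e-04]
 [-2.70241948e-01  9.62791526e-01  1.32901640e-03]
 [ 9.28351481e-05  1.40643431e-03 -9.99999007e-01]]
```

View pics/top0.png

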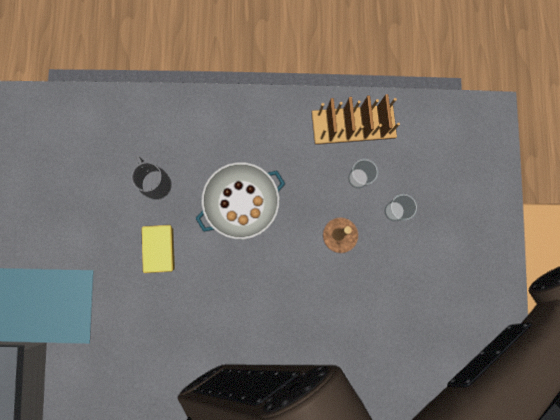

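View pics/side0.png

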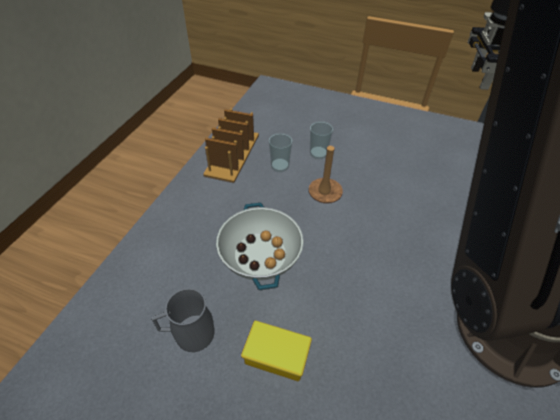

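The top view shows the bowl at about (240,200), with teal ears at (276,180) and (204,221). The macadamias are at its upper left and the walnuts at its lower right. The coaster is at (340,235) with the stick's top at (348,230), and the tumblers are at (362,172) and (400,208). The jug is at (150,180), the butter box at (157,249) and a toast rack at (355,120). Next I'll measure these.

```bash
cat > h.py <<'E'
import numpy as np, cv2
from rig import robot
def cam(n):
    c=robot.camera_info(n); f=210/np.tan(np.radians(c['vfov']/2))
    K=np.array([[f,0,c['cx']],[0,f,c['cy']],[0,0,1.]])
    return K,np.array([c['k1'],0,0,0.]),np.array(c['view'])
def ray(n,uv):
    K,D,V=cam(n); s=cv2.undistortPoints(np.array(uv,float).reshape(-1,1,2),K,D)[:,0]
    R=V[:3,:3]; o=-R.T@V[:3,3]
    return o,np.c_[s,np.ones(len(s))]@R
def plane(n,uv,z):
    o,d=ray(n,uv); return o+d*((z-o[2])/d[:,2])[:,None]
def proj(n,P):
    K,D,V=cam(n); p,_=cv2.projectPoints(np.array(P,float).reshape(-1,1,3),cv2.Rodrigues(V[:3,:3])[0],V[:3,3],K,D); return p[:,0]
def two(uv1,uv2):  # top, side -> closest point
    A=np.zeros((3,3));b=np.zeros(3)
    for n,uv in(("top",uv1),("side",uv2)):
        o,d=ray(n,[uv]);d=d[0]/np.linalg.norm(d);M=np.eye(3)-np.outer(d,d);A+=M;b+=M@o
    return np.linalg.solve(A,b)
def blobs(m,amin=8):
    n,l,s,c=cv2.connectedComponentsWithStats(m.astype(np.uint8)*255)
    return [(c[i],s[i][4],s[i][:4]) for i in range(1,n) if s[i][4]>=amin]
E
python3 - <<'E'
from h import *
for n in("top","side"):
    p=np.load(n+"0.npz")['p'];hsv=cv2.cvtColor(p,cv2.COLOR_RGB2HSV)
    b=p[:420];
    for nm,(x,y) in dict(top=dict(ear=(276,180),wal=(258,201),mac=(238,185),cor=(335,245),stick=(348,230),rim=(204,190)),side=dict(ear=(252,206),wal=(278,241),mac=(251,239),cor=(320,195),stick=(330,150)))[n].items(): print(n,nm,hsv[y,x],p[y,x])
    x0,y0,w,h_=dict(top=(190,150,230,110),side=(200,130,160,170))[n]
    cv2.imwrite(f"pics/{n}0z.png",cv2.resize(p[y0:y0+h_,x0:x0+w,::-1],None,fx=3.4,fy=3.4,interpolation=cv2.INTER_CUBIC))
E
```

```text
top ear [135   4 121] [120 119 121]
top wal [ 16 126 190] [190 145  96]
top mac [ 12 135  98] [98 67 46]
top cor [ 13 121 148] [148 108  78]
top stick [ 20 103 212] [212 182 126]
top rim [ 12   7 192] [192 189 187]
side ear [ 97 101  73] [44 66 73]
side wal [ 17 139 160] [160 123  73]
side mac [ 5 91 53] [53 37 34]
side cor [ 14 125 149] [149 111  76]
side stick [ 17 128 140] [140 109  70]
```

View pics/top0z.png

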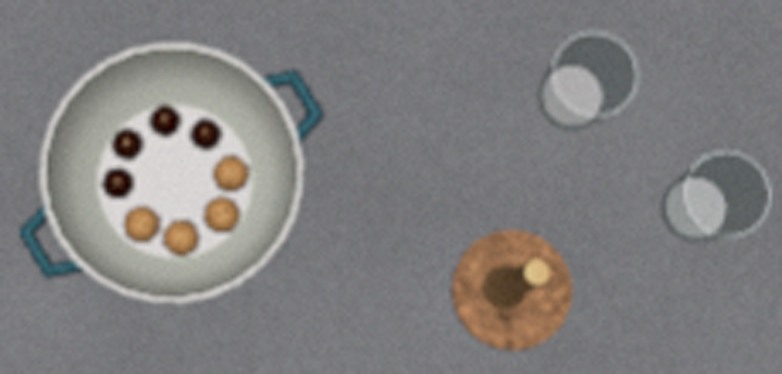

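View pics/side0z.png

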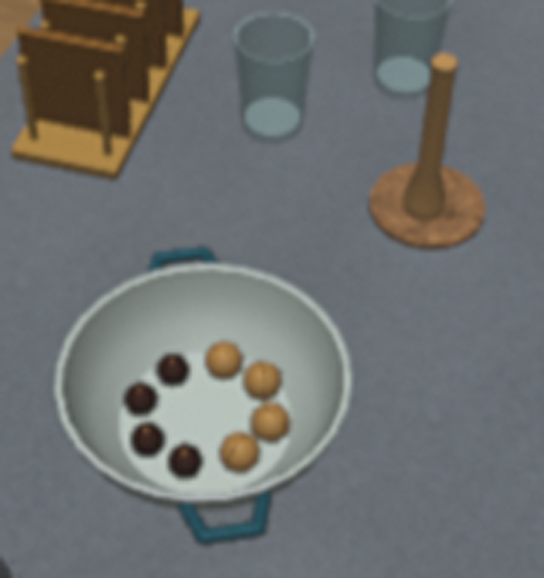

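The zoomed views show four macadamias and four walnuts in a ring on the bowl's floor. The coaster is at crop (512,290) and the stick's top at crop (537,271), which is full-image (348,230).

```bash
cat >> h.py <<'E'
def hsvof(p): return cv2.cvtColor(p,cv2.COLOR_RGB2HSV).astype(int)
E
python3 - <<'E'
from h import *
np.set_printoptions(precision=4,suppress=True)
p=np.load("top0.npz")['p'];H=hsvof(p);Y,X=np.mgrid[:420,:560]
h,s,v=H[...,0],H[...,1],H[...,2]
# teal ears
m=(abs(h-97)<12)&(s>70)&(X>185)&(X<300)&(Y>150)&(Y<250)
for c,a,bb in blobs(m,5): print("ear",c,a,plane("top",[c],.055)[0])
# bowl outer: not gray -> bright vs table
g=p.astype(int).min(2)
m=(((g>138)|(s>60))&~((abs(h-97)<12)&(s>40))&(X>185)&(X<300)&(Y>150)&(Y<250))
cs,_=cv2.findContours(m.astype(np.uint8),cv2.RETR_EXTERNAL,cv2.CHAIN_APPROX_NONE)
c=max(cs,key=cv2.contourArea); hull=cv2.convexHull(c)[:,0]
P=plane("top",hull.astype(float),.065)[:,:2]
def circ(P):
    A=np.c_[2*P,np.ones(len(P))];x=np.linalg.lstsq(A,(P**2).sum(1),rcond=None)[0]
    r=np.sqrt(x[2]+x[0]**2+x[1]**2);return x[:2],r,np.abs(np.linalg.norm(P-x[:2],axis=1)-r).max()
print("bowl",circ(P),cv2.minEnclosingCircle(hull))
# floor nuts
inb=(np.hypot(X-240,Y-200)<32)
for nm,m,z in(("wal",inb&(s>70)&(v>120),.021),("mac",inb&(v<110),.019)):
    for c,a,bb in blobs(m,8): print(nm,c,a,plane("top",[c],z)[0])
m=(s>70)&(h<30)&(X>315)&(X<365)&(Y>212)&(Y<260)
cs,_=cv2.findContours(m.astype(np.uint8),cv2.RETR_EXTERNAL,cv2.CHAIN_APPROX_NONE);c=max(cs,key=cv2.contourArea)
print("coaster",circ(plane("top",cv2.convexHull(c)[:,0].astype(float),.008)[:,:2]))
m=(v>185)&(s>60)&(X>335)&(X<360)&(Y>220)&(Y<240)
bt=blobs(m,5)
for c,a,bb in bt: print("stick top",c,a,bb,plane("top",[c],.168)[0])
q=np.load("side0.npz")['p'];Hq=hsvof(q)
m=(Hq[...,1]>60)&(Hq[...,2]>165)&(X>320)&(X<340)&(Y>140)&(Y<156)
for c,a,bb in blobs(m,3): print("side top",c,a,bb,plane("side",[c],.168)[0],two(bt[0][0],c))
E
```

```text
ear [277.8462 178.8571] 91 [ 0.6563 -0.0798  0.055 ]
ear [202.0435 222.5543] 92 [0.533  0.1236 0.055 ]
bowl (array([0.595 , 0.0221]), np.float64(0.1054076930582836), np.float64(0.0009022363062711758)) ((240.0, 200.5), 39.25885772705078)
wal [257.4324 200.6081] 74 [ 0.6    -0.0246  0.021 ]
wal [254.7671 212.7397] 73 [ 0.5658 -0.0177  0.021 ]
wal [231.1216 215.527 ] 74 [0.557  0.0478 0.021 ]
wal [242.7973 219.4324] 74 [0.5466 0.0152 0.021 ]
mac [238.1228 185.0702] 57 [0.6435 0.0304 0.019 ]
mac [250.0741 189.0185] 54 [ 0.6328 -0.0034  0.019 ]
mac [227.037  191.9074] 54 [0.6236 0.0609 0.019 ]
mac [224.2105 203.5088] 57 [0.5907 0.068  0.019 ]
coaster (array([ 0.5086, -0.2583]), np.float64(0.04895010848235923), np.float64(0.0007778663812670547))
stick top [347.6667 229.3889] 36 [345 226   7   7] [ 0.5107 -0.2514  0.168 ]
side top [330.4211 147.5789] 19 [328 146   6   4] [ 0.5066 -0.2512  0.168 ] [ 0.5088 -0.2517  0.1674]
```

```bash
cat >> h.py <<'E'
a=np.arctan2(0.2702,0.9628)
yv=np.array([-np.sin(a),np.cos(a),0]);zv=np.array([0,0,-1.]);R0=np.c_[np.cross(yv,zv),yv,zv]
E
python3 - <<'E'
from h import *
np.set_printoptions(precision=4,suppress=True)
S=np.array([.5095,-.2515])
print(R0, robot.read_t())
robot.goto([*S,.215],R0)
robot.servo_line([*S,.1115],speed=.12)
print(robot.read_position(),robot.read_force())
robot.move_gripper(0.0)
print(robot.read_t(),robot.read_grip_width(),robot.read_position(),robot.read_force())
for n in("top","side"):
    p,d=robot.grab_frame(n); cv2.imwrite(f"pics/{n}1.png",p[:,:,::-1])
E
```

```text
[[-0.9628 -0.2702  0.    ]
 [-0.2702  0.9628  0.    ]
 [-0.      0.     -1.    ]] 0.1
[ 0.51   -0.2517  0.1122] [ 0.2013 -0.177   0.1144]
4.0583 0.21898242480719832 [ 0.5095 -0.2515  0.1114] [0.2714 1.0428 0.6818]
```

```bash
python3 - <<'E'
import cv2
p=cv2.imread("pics/side1.png")[60:240,230:420]; cv2.imwrite("pics/side1z.png",cv2.resize(p,None,fx=3,fy=3,interpolation=2))
E
```

```text
(no output)
```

View pics/side1z.png

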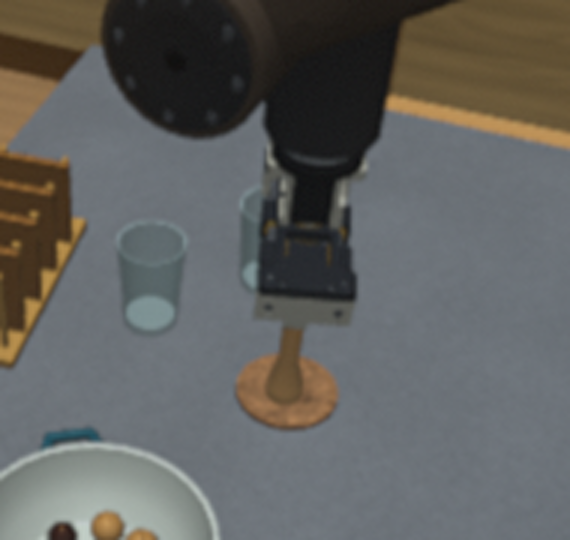

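The grip width is about 19 mm on the 20 mm shaft, and the stick is held upright between the pads at crop (290,330). Next I'll lift it, carry it to the bowl and stir.

```bash
python3 - <<'E'
from h import *
np.set_printoptions(precision=4,suppress=True)
S=np.array([.5095,-.2515]);C=np.array([.595,.022])
robot.servo_line([*S,.205],R0,speed=.12)
robot.servo_line([*C,.205],R0,speed=.2)
print(robot.read_t(),robot.read_grip_width(),robot.read_position(),robot.read_force())
p,d=robot.grab_frame("side"); cv2.imwrite("pics/side2.png",p[:,:,::-1])
E
```

```text
6.675 0.2233379323801093 [0.5947 0.0212 0.205 ] [ 0.0197 -0.4849  0.1548]
```

View pics/side2.png

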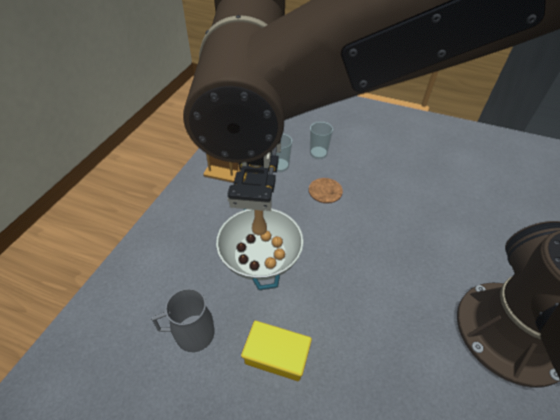

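The stick hangs upright above the bowl's centre, with its foot at about (260,228). The coaster at (325,190) is empty. Now I'll go down and stir.

```bash
python3 - <<'E'
from h import *
np.set_printoptions(precision=4,suppress=True)
C=np.array([.595,.022]); Z=.1134
robot.servo_line([*C,Z],R0,speed=.09)
print(robot.read_t(),robot.read_position(),robot.read_force())
a0=np.radians(-59); N=18; fm=0;log=[]
for k in range(1,int(3.25*N)+1):
    r=.040*min(1,k/(N*.5)); t=a0+2*np.pi*k/N
    robot.servo_line([C[0]+r*np.cos(t),C[1]+r*np.sin(t),Z],R0,speed=.07)
    f=np.linalg.norm(robot.read_force());fm=max(fm,f);log.append(round(float(f),1))
    if f>25: print("stop",k,f);break
print(log,robot.read_t(),robot.read_position(),robot.read_grip_width())
p,d=robot.grab_frame("side"); cv2.imwrite("pics/side3.png",p[:,:,::-1])
p,d=robot.grab_frame("top"); cv2.imwrite("pics/top3.png",p[:,:,::-1])
E
```

```text
7.8917 [0.5955 0.0221 0.1141] [ 0.9863  0.1625 -0.728 ]
[0.7, 1.5, 1.2, 1.1, 0.7, 1.0, 1.8, 7.2, 7.1, 1.7, 0.5, 0.8, 0.7, 2.0, 4.9, 12.1, 9.8, 8.5, 1.4, 0.7, 0.6, 0.6, 2.0, 0.7, 5.7, 4.6, 5.6, 1.0, 0.6, 1.1, 3.7, 5.2, 3.0, 10.9, 10.3, 7.7, 1.1, 1.3, 1.5, 0.4, 1.0, 1.3, 3.2, 2.3, 3.9, 4.6, 1.5, 2.9, 3.7, 5.7, 9.6, 4.8, 9.3, 6.7, 5.6, 0.7, 2.4, 3.9] 27.575 [0.632  0.0366 0.1134] 0.21817718498389815
```

View pics/side3.png

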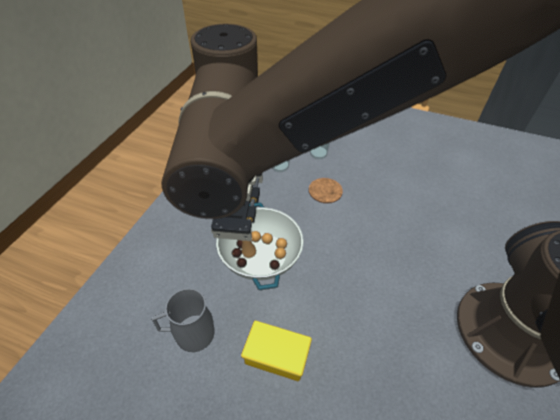

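View pics/top3.png

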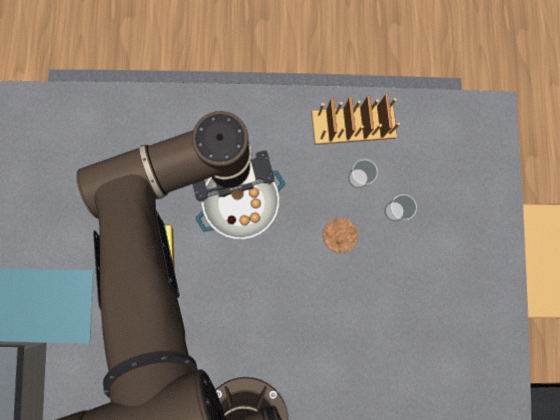

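The side view shows all eight nuts still in the bowl, with one macadamia at (274,264) clearly moved. In the top view, that macadamia at (232,220) is well over on the walnut side. The walnut at (254,192) is right on the ear line, so I'll stir about 0.8 of a turn more to push walnuts across clearly.

```bash
python3 - <<'E'
from h import *
np.set_printoptions(precision=4,suppress=True)
C=np.array([.595,.022]); Z=.1134; log=[]
for k in range(1,15):
    t=np.radians(21+20*k)
    robot.servo_line([C[0]+.04*np.cos(t),C[1]+.04*np.sin(t),Z],R0,speed=.07)
    f=np.linalg.norm(robot.read_force());log.append(round(float(f),1))
print(log,robot.read_t(),robot.read_grip_width())
for n in("side","top"):
    p,d=robot.grab_frame(n); 
    x0,y0,w,h_=dict(top=(180,140,120,110),side=(200,190,120,110))[n]
    cv2.imwrite(f"pics/{n}4z.png",cv2.resize(p[y0:y0+h_,x0:x0+w,::-1],None,fx=5,fy=5,interpolation=cv2.INTER_CUBIC))
a=proj("side",[[.6563,-.0798,.02],[.533,.1236,.02]]);print((a-[200,190])*5)
a=proj("top",[[.6563,-.0798,.02],[.533,.1236,.02]]);print((a-[180,140])*5)
E
```

```text
[4.0, 4.8, 0.7, 0.8, 0.9, 4.5, 5.2, 4.4, 4.3, 4.1, 11.3, 16.6, 17.4, 8.0] 32.575 0.23497902217696298
[[264.5531 122.4086]
 [328.7117 509.1651]]
[[487.1147 205.8089]
 [117.9607 418.7491]]
```

View pics/side4z.png

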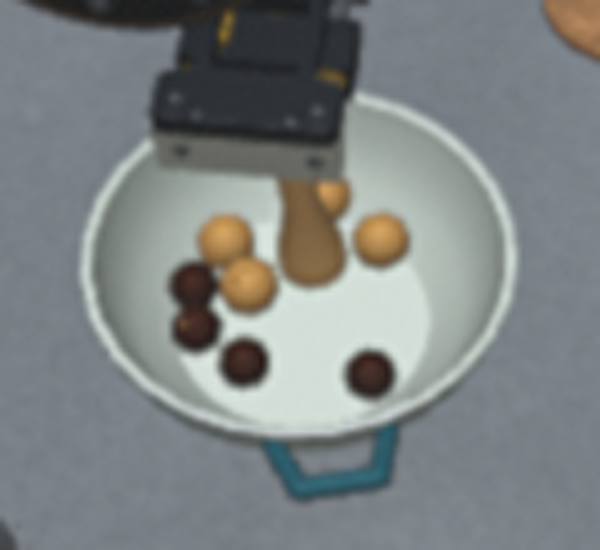

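View pics/top4z.png

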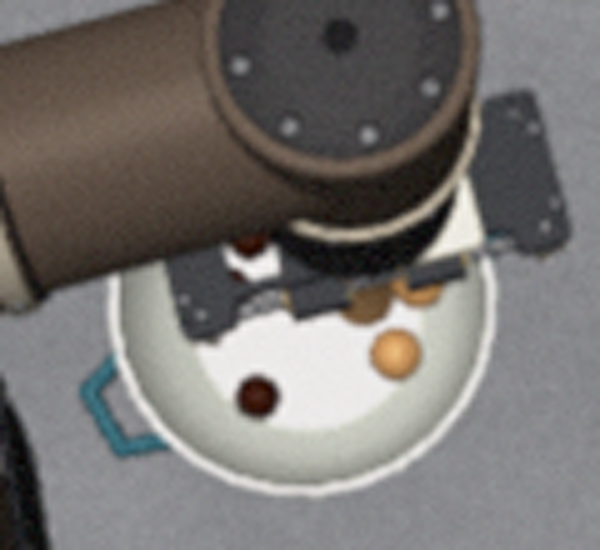

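In the side crop the ear line runs from (264,122) to (329,509). Walnuts at (225,240) and (248,285) are clearly on the macadamia side. Two walnuts and the macadamia at (370,373) are on the walnut side, so both kinds now lie on both sides, about 20–30 mm clear of the line. I'll ease the stick inward, lift it out, and check that it hangs straight before placing it.

```bash
python3 - <<'E'
from h import *
np.set_printoptions(precision=4,suppress=True)
C=np.array([.595,.022]); t=np.radians(301)
q=C+.029*np.array([np.cos(t),np.sin(t)])
robot.servo_line([*q,.1134],R0,speed=.05)
robot.servo_line([*q,.205],R0,speed=.09)
K=np.array([.5086,-.2550])
robot.servo_line([*K,.205],R0,speed=.2)
print(robot.read_t(),robot.read_grip_width(),robot.read_position(),robot.read_force())
robot.dwell(.3)
for n in("side","top"):
    p,d=robot.grab_frame(n); np.savez(f"{n}5.npz",p=p,d=d)
    x0,y0,w,h_=dict(top=(180,140,220,130),side=(200,110,160,170))[n]
    cv2.imwrite(f"pics/{n}5z.png",cv2.resize(p[y0:y0+h_,x0:x0+w,::-1],None,fx=3.5,fy=3.5,interpolation=cv2.INTER_CUBIC))
print(robot.read_position())
E
```

```text
35.7167 0.2199482078490724 [ 0.5089 -0.2544  0.205 ] [-0.0028  0.7464  0.108 ]
[ 0.5087 -0.2547  0.2049]
```

View pics/side5z.png

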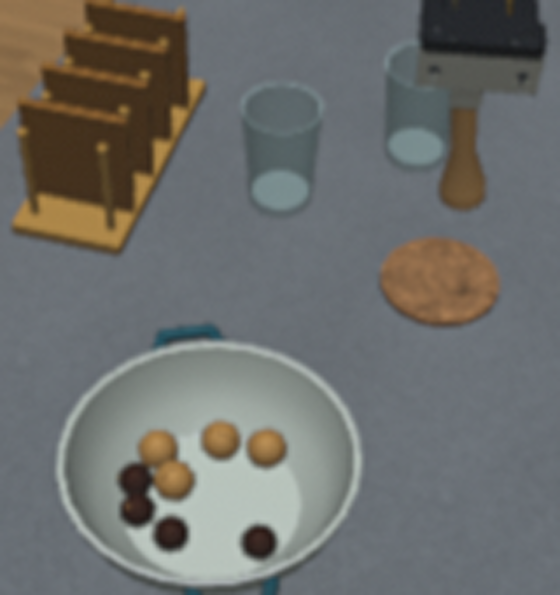

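View pics/top5z.png

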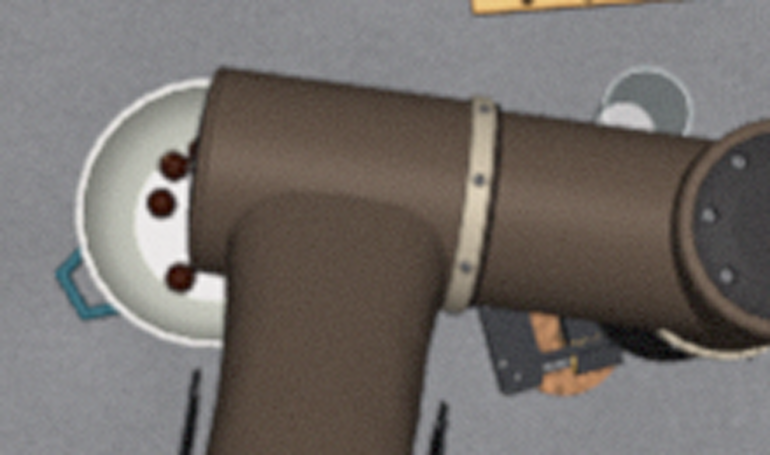

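The side view shows all eight nuts in the bowl and the stick hanging with its foot at crop (462,195), above the empty coaster at crop (440,280). I'll check the tilt from side depth and compute where the nuts are.

```bash
python3 - <<'E'
from h import *
np.set_printoptions(precision=4,suppress=True)
z=np.load("side5.npz");p,d=z['p'],z['d'];H=hsvof(p);h,s,v=[H[...,i] for i in range(3)];Y,X=np.mgrid[:420,:560]
C=np.array([.5947,.0220]);ex=np.array([.533-.6563,.1236+.0798]);ex/=np.linalg.norm(ex);ey=np.array([-ex[1],ex[0]])
inb=np.hypot(X-260,(Y-244)*1.2)<36
for nm,m,zz in(("wal",inb&(s>85)&(v>100),.021),("mac",inb&(v<85),.019)):
    for c,a,b in blobs(m,12):
        P=plane("side",[c],zz)[0,:2]-C; print(nm,c,a,P@ex,P@ey)
m=(s>80)&(h<30)&(X>320)&(X<345)&(Y>138)&(Y<172)&(d>0)
bl=blobs(m,10);print([(c,a,b) for c,a,b in bl])
R=robot.camera_info("side")['view'];R=np.array(R)
ys,xs=np.nonzero(m);o,r=ray("side",np.c_[xs,ys]);P=o+r*d[ys,xs][:,None]
P=P[(np.hypot(P[:,0]-.5087,P[:,1]+.2547)<.04)]
for lo in np.arange(.10,.19,.01):
    Q=P[(P[:,2]>=lo)&(P[:,2]<lo+.01)]
    if len(Q): print(lo,len(Q),Q.mean(0),Q.min(0),Q.max(0))
tp=np.array([.5087,-.2547])
print("expect foot/shaft",proj("side",[[*tp,.1015],[*tp,.1015+.05],[*tp,.1015+.08]]))
for y in range(138,172,3):
    r=xs[ys==y]; 
    if len(r):print(y,r.min(),r.max(),r.mean())
E
```

```text
wal [262.5867 234.9467] 75 -0.04488265052297458 0.0159870689794043
wal [246.8364 242.0061] 165 -0.028752574756985692 -0.026599053718733192
wal [275.5921 237.0789] 76 -0.032774022083855804 0.04796286895735065
mac [238.6403 250.6691] 139 -0.006724608775239059 -0.04972301105968574
mac [248.2154 262.0769] 65 0.030835408786780413 -0.030101973603962818
mac [273.6522 264.5942] 69 0.04790017743243709 0.02991723514010731
[(array([331.8838, 156.2448]), np.int32(241), array([326, 141,  12,  29], dtype=int32))]
0.1 6 [ 0.4966 -0.2407  0.1078] [ 0.4892 -0.2429  0.1064] [ 0.5066 -0.2391  0.1091]
0.11 35 [ 0.4953 -0.2422  0.1153] [ 0.4813 -0.252   0.1102] [ 0.5121 -0.2356  0.1199]
0.12 44 [ 0.495  -0.2438  0.1251] [ 0.4832 -0.2553  0.1201] [ 0.5098 -0.2371  0.1297]
0.13 36 [ 0.4964 -0.2461  0.1353] [ 0.4858 -0.2572  0.1301] [ 0.5104 -0.2396  0.1397]
0.13999999999999999 24 [ 0.499  -0.2477  0.1442] [ 0.4896 -0.2562  0.1401] [ 0.5091 -0.2436  0.1497]
0.14999999999999997 23 [ 0.5    -0.2478  0.1545] [ 0.4922 -0.2542  0.1501] [ 0.5083 -0.2432  0.1594]
0.15999999999999998 19 [ 0.4994 -0.2485  0.1643] [ 0.4935 -0.2536  0.16  ] [ 0.5086 -0.244   0.1692]
0.16999999999999998 22 [ 0.5029 -0.247   0.1744] [ 0.4956 -0.2549  0.1702] [ 0.5105 -0.2417  0.1799]
0.17999999999999997 23 [ 0.5031 -0.2473  0.1848] [ 0.4957 -0.2518  0.1803] [ 0.5119 -0.2439  0.1899]
expect foot/shaft [[327.2865 165.7196]
 [329.335  151.5105]
 [330.6387 142.4716]]
141 330 334 332.0
144 329 335 332.0
147 329 335 332.0
150 329 335 332.0
153 329 335 332.0
156 328 336 332.0
159 327 337 332.0
162 326 337 331.5
165 326 337 331.5
168 329 335 332.0
```

The nuts are well mixed. In bowl y, the walnuts lie at +16, +48 and about −27 mm (two merged). The macadamias lie at +30, −30 and about −50 mm (two merged). The stick has pivoted about 5–6° about the jaw axis, with its foot towards −x. I'll tilt the tool to bring it upright and look again before placing.

```bash
cat >> h.py <<'E'
from scipy.spatial.transform import Rotation as Ro
def Rt(deg): # positive: swings foot toward +x (tool -x)
    return Ro.from_rotvec(np.radians(deg)*R0[:,1]).as_matrix()@R0
def stickcheck(G,zf):
    p,d=robot.grab_frame("side");H=hsvof(p);h,s,v=[H[...,i] for i in range(3)];Y,X=np.mgrid[:420,:560]
    cv2.imwrite("pics/chk%d.png"%int(robot.read_t()*100),p[:,:,::-1])
    e=proj("side",[[G[0],G[1],zf],[G[0],G[1],zf+.08]])
    m=(s>80)&(h<30)&(abs(X-e[0,0])<14)&(Y>e[1,1]-8)&(Y<e[0,1]+12)
    for y in range(int(e[1,1])-4,int(e[0,1])+9,3):
        r=X[0][m[y]]
        if len(r): print(y,r.min(),r.max(),(r.min()+r.max())/2,"exp %.1f"%np.interp(y,e[::-1,1],e[::-1,0]))
    print("exp foot row",e[0])
E
python3 - <<'E'
from h import *
np.set_printoptions(precision=4,suppress=True)
for sgn in (1,-1): 
    R=Rt(sgn*5.7); print(sgn,R[:,2])  # tool z points to foot: want foot toward +x
R=Rt(5.7) if Rt(5.7)[0,2]>0 else Rt(-5.7)
G=np.array([.5086,-.2570,.224])
robot.goto(G+.019*R[:,2],R)
robot.dwell(.2)
pos=robot.read_position();Rm=robot.read_tcp_rot();g=pos-.019*Rm[:,2];print(pos,g,Rm[:,2],robot.read_t())
stickcheck(g,g[2]-.1224)
E
```

```text
1 [-0.0956 -0.0268 -0.9951]
-1 [ 0.0956  0.0268 -0.9951]
[ 0.5107 -0.2565  0.2051] [ 0.5089 -0.257   0.224 ] [ 0.0947  0.0265 -0.9951] 36.5667
140 328 330 329.0 exp 330.8
143 328 333 330.5 exp 330.7
146 327 333 330.0 exp 330.2
149 327 332 329.5 exp 329.8
152 327 332 329.5 exp 329.4
155 325 332 328.5 exp 328.9
158 323 333 328.0 exp 328.5
161 323 333 328.0 exp 328.1
164 322 333 327.5 exp 327.6
167 324 331 327.5 exp 327.5
exp foot row [327.4698 165.1692]
```

The stick now matches the upright projection to within about half a pixel. I'll lower it onto the coaster, watching the force.

```bash
python3 - <<'E'
from h import *
np.set_printoptions(precision=4,suppress=True)
R=Rt(-5.7);T=lambda z:np.array([.5086,-.2575,z+.1224])+.019*R[:,2]
robot.servo_line(T(.013),R,speed=.1); robot.dwell(.2)
f0=robot.read_force();print(f0,robot.read_position()-T(.013))
for z in np.arange(.012,.004,-.0007):
    robot.servo_line(T(z),R,speed=.02); f=robot.read_force()-f0
    if f[2]>2.5: break
print("contact",z,f,robot.read_position()-T(z),robot.read_t())
robot.dwell(.3);print(robot.read_force()-f0)
p,d=robot.grab_frame("side");cv2.imwrite("pics/side6.png",cv2.resize(p[90:220,250:420,::-1],None,fx=4,fy=4,interpolation=2))
E
```

```text
[-0.1548 -0.7917 -0.1776] [ 0.0004 -0.0001  0.0007]
contact 0.005700000000000007 [-1.8201  2.7156  4.9933] [ 0.0003 -0.0001  0.0006] 40.35
[-1.1275  1.8489  6.4992]
```

View pics/side6.png

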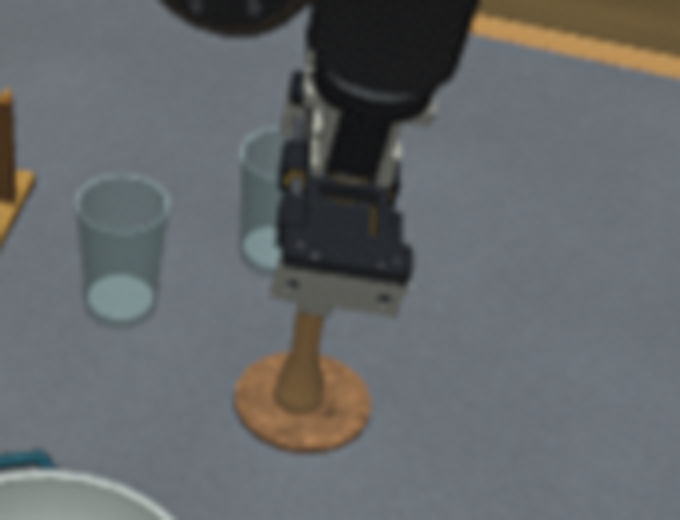

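The foot sits flat on the coaster, with contact force of about 6 N. I'll release and retreat straight up.

```bash
python3 - <<'E'
from h import *
np.set_printoptions(precision=4,suppress=True)
R=Rt(-5.7);T=lambda z:np.array([.5086,-.2575,z+.1224])+.019*R[:,2]
robot.servo_line(T(.0063),R,speed=.02)
robot.move_gripper(.7); robot.dwell(.3)
robot.servo_line(T(.0063)+[0,0,.12],R,speed=.1)
robot.movej([-57.806, 20.546, 0.682, 0, -70.136, -16.507]); robot.dwell(.3)
print(robot.read_t(),robot.read_force(),robot.read_grip_width())
for n in("top","side"):
    p,d=robot.grab_frame(n); cv2.imwrite(f"pics/{n}7.png",p[:,:,::-1]); np.savez(f"{n}7.npz",p=p,d=d)
C=np.array([.5947,.0220]);ex=np.array([.533-.6563,.1236+.0798]);ex/=np.linalg.norm(ex);ey=np.array([-ex[1],ex[0]])
p=np.load("top7.npz")['p'];H=hsvof(p);h,s,v=[H[...,i] for i in range(3)];Y,X=np.mgrid[:420,:560]
inb=np.hypot(X-240,Y-200)<33
for nm,m,zz in(("wal",inb&(s>70)&(v>120),.021),("mac",inb&(v<110),.019)):
    for c,a,b in blobs(m,8):
        P=plane("top",[c],zz)[0,:2]-C; print(nm,c,a,P@ex,P@ey)
m=(v>185)&(s>60)&(X>335)&(X<360)&(Y>220)&(Y<245)
for c,a,b in blobs(m,8): print("top",c,a,plane("top",[c],.168)[0])
p0=np.load("top0.npz")['p'];df=(np.abs(p.astype(int)-p0).max(2)>50)
for c,a,b in blobs(df,10): print("diff",c,a)
E
```

```text
45.625 [0.0885 0.3768 0.0139] 0.7021712230487028
wal [244.3595 188.1242] 153 -0.02877269700722499 -0.029387773966668973
wal [256.7397 198.2329] 73 -0.044285866578004596 0.012814890825788492
wal [258.6892 210.3919] 74 -0.031731234507493974 0.04512151992016467
mac [233.3729 184.9322] 118 -0.006823074292350122 -0.0531049217157918
mac [225.6111 197.6111] 54 0.02980597462333917 -0.03286286125713413
mac [231.1186 219.0678] 59 0.04655336399671684 0.027187251207503885
top [349.5526 228.8158] 38 [ 0.5122 -0.2561  0.168 ]
diff [236.3722 190.9736] 454
diff [256.0333 195.5   ] 30
diff [259.6203 207.2658] 79
diff [253.098  213.7255] 51
diff [231.2162 216.7838] 111
diff [242.8105 219.5263] 95
diff [345.4444 230.3333] 18
```

View pics/top7.png

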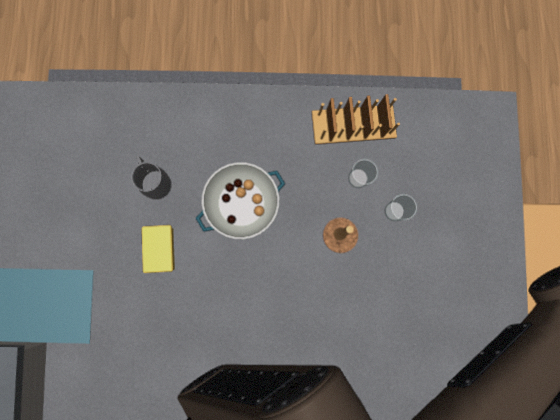

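View pics/side7.png

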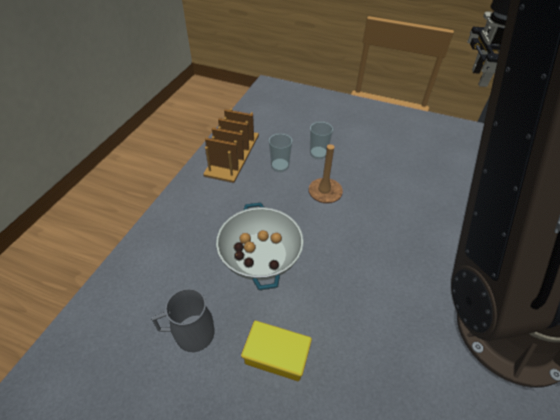

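The stick stands upright on the coaster, with its top at (350,229) in the top view. All eight nuts are in the bowl on both sides of the ear line, and the image difference shows only the nuts and the stick changed. I'll hand it in.

```bash
python3 - <<'E'
from rig import robot
print(robot.read_t(),robot.job_done())
E
```

```text
the job is handed in; nothing more can be done
45.725 None
```

I stirred the nuts about four turns, stood the stick back upright on its coaster, and handed the job in at 45.7 s. That is a bit more than the three or so you asked for. After three and a quarter turns one walnut was still right on the ear line, so I added about 0.8 of a turn to push walnuts clearly across.

- **Stirring:** The foot centre went round 40 mm from the bowl's middle, with the foot about 4–6 mm above the floor. The force stayed at or below about 17 N wherever I read it.
- **Stick tilt:** The stick pivoted about 6° and slid about 2 mm in the grip while stirring. I tilted the tool to make it upright before setting it down.

**Last checks (top and side views):**
- **Nuts:** All eight are in the bowl, with two walnuts and one macadamia on the +y side, and two walnuts and three macadamias on the −y side. Both kinds have nuts at least 27 mm past the line on each side. The nut nearest the line is a walnut about 13 mm from it, with another on its side at 45 mm.
- **Stick:** It stands upright within about 5 mm of the coaster's middle.
- **Other things:** The top-view comparison with the start shows only the nuts and the stick changed.
- **Disagreement:** The top and side views differ by about 3 mm on nut positions, which doesn't change which side any nut is on.

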